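# Check a contamination monitor over a rod source

## Robot

A 6-joint arm with a two-finger parallel gripper is mounted at the origin on a cart in front of the work surface, level with it; the furniture and walls round the work are solid. World frame = base frame: x ahead of the robot, y to its left, z up, the work surface at z = 0. Lengths are in m, angles in rad, forces in N, time in s.
With the tool pointing down it reaches from about 0.35 to 0.725 m from the base axis. Payload 6 kg.
Tool frame: the origin (TCP) lies on the centre line of the jaws, within the pads' length; the fingertips stand 14 mm ahead of it and the grasp point (between the pads) lies 5 mm behind it; z points along the fingers, y is the line along which they close (so a half turn about z gives the same grasp; the last joint's range is limited). The gripper opens to 85 mm and grips with 20 to 120 N. Pads are 22 mm wide; open, the fingers measure 114 mm over their backs; the gripper's body (76 mm by 85 mm) begins 54 mm behind the grasp point. The pads swing forward as they close: fully open they stand 13 mm farther back than shut.
Start: joints at [-0.903, 0.04, 0.085, 0, -1.615, -0.334], TCP at [0.197, -0.567, 0.245] pointing down, gripper open.
Joint ranges: [-2.56, 2.56], [-1.29, 2.01], [-1.08, 1.49], [-3.29, 1.98], [-2.81, -0.18], [-2.99, 2.99]. Speed limits (rad/s): [2.57, 2.57, 3.01, 3.14, 3.14, 3.14].

## Interface

Orientations are given as a unit quaternion [x, y, z, w].
In Python, from rig import bot gives the robot as it stands.
- The arm moves only by the tool arm_command, never from a script. Its argument "moves" is one flat list of numbers, 7 for each row, row after row: the closure, from -1 (fully open) to 1 (shut), then the shift along the tool's x, y, z in cm, then the turn, a rotation vector about the tool's x, y, z in degrees. In form: [jaw, dx, dy, dz, ax, ay, az, jaw, dx, dy, dz, ax, ay, az, ...]. A call has 1 to 10 rows; each row shifts and turns the commanded pose from where the row before left it, along the tool's axes as they then stand; what a row does not reach is not made up. A row lasts 1/8 s, in which the tool goes at most 62.5 mm and 10.7 degrees, less where a joint would pass 70% of its speed; a pose out of reach is approached as far as the arm can. A call with a gripper value outside its range is refused whole. The fingers move at their own pace and stop on an object; "grip_force" is the grip in N (left out, the last holds). Time passes only in rows, so rows that do not move let the fingers close. It gives the time, the measured TCP pose, the force, the opening and the grip force at its end, in the units of the state.
- bot.get_obs(): the state, without advancing time (a new reading comes with each control period).
- bot.read_camera(name): name is "scene" or "top" or "wrist"; returns a dict with "img" (384x512x3 uint8, red, green, blue), "range_z" (384x512 float32, m along the optical axis (not along the pixel's ray), 0 where there is no reading), "fx", "fy", "cx", "cy" (pixels), "eye" and "attitude" of the camera in the world; the wrist camera has in their place "mount" (4x4, takes a point from camera to tool coordinates, whose origin is the TCP and whose axes are the flange's). Camera axes: x right, y up, looking along -z (the intrinsics and any distortion apply to the point x, -y, -z); pixel columns grow to the right and rows downward; lengths in m; the calibration is good to about 2 mm. A picture is of the moment at which its call begins: read the wrist's pose just before it.
- bot.close_job(): hands the job in; it is judged then, once.
The state is a dict: "time": time; "qpos": joint angles; "joint_vel": joint speeds; "joint_efforts": joint torques, N m; "position": TCP position; "tcp_rot": TCP orientation; "wrist_force": force on the tool from outside, world axes, zero at the start; "wrist_torque": the same for the moment, N m; "gripper_width": finger opening in m; "finger_force": force on a finger pad.
Only numpy, scipy, OpenCV 4.12 (cv2) and the standard library are available. Lean on these libraries where they do the work, as an engineer would, in place of code of your own. Each camera call takes 0.05 s, during which the arm holds its last target. There are 200 camera calls.

## Task

Check the contamination monitor: take the check-source rod (the one with the short round head) out of the rod rack, push it fully home in the hole of the block inside the square of lead bricks and let it go. Then pick up the monitor by its handle, lift it over the bricks and hold it level about 1 cm above the top of the rod, centred on it and with its long side along the long side of the block, without ever touching the rod or knocking the bricks; finish there, still holding the monitor in the air. Leave the square-headed blank rod and the other things on the bench where they are.

Things in the scene. Friction and masses are not known exactly. Their poses are not given: they have to be found in the camera images.
- source_rod: Check-source rod, 60 mm long, 40 g, upright at the start in either hole of the rack. Steel shank 10 mm in diameter, 30 mm long, tapered tip; above it a round grooved aluminium head 16 mm in diameter, 30 mm tall, its shoulder resting on the rack. Origin at the lower tip, z up along the rod: shoulder at z = 30 mm, top at 60 mm.
- blank_rod: Blank rod in the other hole of the rack, to be left there: same shank, but a taller square head 16 x 16 mm and 50 mm tall (top at z = 80 mm). Origin at the lower tip, z up.
- rod_rack: Fixed white plastic rack block 110 x 44 mm (x, y) and 40 mm tall, with two holes 70 mm apart on its x axis (at x = -35 and +35 mm), 13 mm in diameter and 34 mm deep. Origin at the centre of its underside on the bench. Rack and parking pad may stand in each other's place.
- stand: Fixed. In the middle an aluminium block 100 (x) x 60 (y) mm, 50 mm tall, one vertical hole in the centre of its top. Round it four grey lead bricks on edge, 100 mm tall, 50 mm thick, form a closed square, 150 x 150 mm inside, 250 x 250 mm outside, sides parallel to the block's. Origin on the bench at the centre; x along the block's long side.
- stand_hole (a point): Centre of the hole's mouth in the top face of the block, 50 mm above the bench; axes as the stand's. The hole is 12 mm in diameter, 34 mm deep, with a 2 mm chamfer. With the rod fully home its shoulder rests on the block, its tip is 30 mm below this point and its top 30 mm above it.
- monitor: Handheld contamination monitor, about 400 g, face down on its pad: flat grey case 100 (x) x 60 (y) x 28 mm, window in the underside. Black bar handle above it along x: 100 mm long, 24 mm wide (y), from z = 60 to 82 mm, on posts at x = -40 and +40 mm (68 mm free between them under the bar). Origin at the centre of the underside (window face), z up, x along the long side.
- pad: Fixed black rubber parking pad 120 x 80 mm, 8 mm thick; the monitor rests on it. Origin at the centre of its underside.
- timer: Bench timer 62 x 62 x 19 mm, bystander. Origin at the centre of its underside.
- dish: Petri dish 91 mm in diameter, 16 mm tall, bystander. Origin at the centre of its underside.
- tube: Screw-cap conical tube lying along y, 112 mm long, 22 mm thick, bystander near the front edge of the bench. Origin at the middle of its underside.
- forceps: Steel forceps lying along y, 125 mm long, 9 mm tall, bystander near the front edge of the bench. Origin at the middle of its underside.

How it is judged:
On the way, in this order (a step that is already met when the one before it is completed fails the run):
1. the source rod is fully home in the block's hole, upright and let go (horizontal distance between source_rod and stand_hole below 0.004 m and z of source_rod in the frame of stand_hole below -0.027 m and angle between source_rod's own z axis and vertical below 0.1 rad and contact force between source_rod and the fingers below 0.1 N), for 0.3 s.
2. the monitor is held clear above its pad (z of monitor in the frame of pad above 0.04 m and contact force between monitor and the fingers above 2 N), for 0.2 s.
At the end, for the whole second after the job is handed in: Rod home in the block (3 mm of depth, 4 mm off axis), let go; monitor held still in the air, level to 0.1 rad, face 4-20 mm above the rod, within 10 mm of centre and 0.14 rad of the block's long side, touching neither rod nor stand; blank rod within 15 mm, bystanders within 25 mm of their places (all of step 1 and z of monitor in the frame of stand_hole between 0.034 and 0.05 m and horizontal distance between monitor and stand_hole below 0.01 m and angle between the x axis of monitor and the x axis of stand, either way round below 0.14 rad and angle between monitor's own z axis and vertical below 0.1 rad and linear speed of monitor below 0.02 m/s and contact force between monitor and the fingers above 2 N and contact force between monitor and stand below 0.05 N and contact force between monitor and source_rod below 0.05 N and distance of blank_rod from where it was at the start of the episode below 0.015 m and distance of each of timer, dish, tube, forceps from where it was at the start of the episode below 0.025 m); the arm keeps its last pose, push and grip.
It fails at once if the monitor touches the source rod (contact force between monitor and source_rod above 0.3 N).
It fails at once if the monitor knocks against the stand (contact force between monitor and stand above 3 N).
It fails at once if the blank rod is disturbed (distance of blank_rod from where it was at the start of the episode above 0.015 m).
It fails at once if a bystander is pushed away (distance of any of timer, dish, tube, forceps from where it was at the start of the episode above 0.025 m).
It also fails if it takes over 64 s, if anything falls off the work surface, if the arm or the gripper's body presses on something with over 40 N, if the wrist force passes 120 N, or if a joint passes its speed limit or range.

## Working session

There is one attempt and no reset: what is moved stays moved. The work goes in short steps, Python scripts to look and compute and a tool call to move; the robot and the scene stay as the last step left them, time stands still between calls to the robot, and variables do not carry over. Pictures are saved under pics/ and viewed, at most 10 in all, crops included, and the job is handed in when it is done.

Besides the shell and the picture viewer there is one more tool, called after "Request:" as name(argument=value, ...) on one line, values as JSON. arm_command: Moves the arm, as the interface text tells. Its arguments: {"type":"object","properties":{"moves":{"type":"array"},"grip_force":{"type":"number"}},"required":["moves"]}

```bash
mkdir -p pics; ls
python3 - <<'E'
from rig import bot
import cv2,numpy as np
o=bot.get_obs();print({k:np.round(v,3) for k,v in o.items()})
for n in("top","scene"):
    c=bot.read_camera(n);np.savez(f'{n}.npz',**c)
    print(n,{k:np.round(v,4) for k,v in c.items() if k not in("img","range_z")})
    cv2.imwrite(f'pics/{n}0.png',c["img"][...,::-1])
E
```

```text
pics
{'time': np.float64(0.0), 'qpos': array([-0.903,  0.041,  0.084, -0.   , -1.616, -0.334]), 'joint_vel': array([-0.002, -0.002, -0.002,  0.001, -0.   , -0.002]), 'joint_efforts': array([-0.0000e+00, -3.6819e+01,  3.4741e+01,  6.9320e+00, -6.0000e-03,
        0.0000e+00]), 'position': array([ 0.197, -0.567,  0.244]), 'tcp_rot': array([-0.166,  0.986,  0.001, -0.   ]), 'wrist_force': array([ 0.739, -0.295,  0.179]), 'wrist_torque': array([-0.015, -0.012,  0.031]), 'finger_force': np.float64(0.0), 'gripper_width': np.float64(0.085)}
top {'fx': np.float64(357.8544), 'fy': np.float64(357.8544), 'cx': np.float64(260.3116), 'cy': np.float64(189.445), 'eye': array([0.3345, 0.1895, 0.9767]), 'attitude': array([-0.0642,  0.0544,  0.7133, -0.6958])}
scene {'fx': np.float64(370.4091), 'fy': np.float64(370.4091), 'cx': np.float64(257.3768), 'cy': np.float64(190.596), 'eye': array([-0.1585,  0.5395,  0.6061]), 'attitude': array([-0.2309,  0.388 ,  0.7637, -0.4614])}
```

View pics/top0.png

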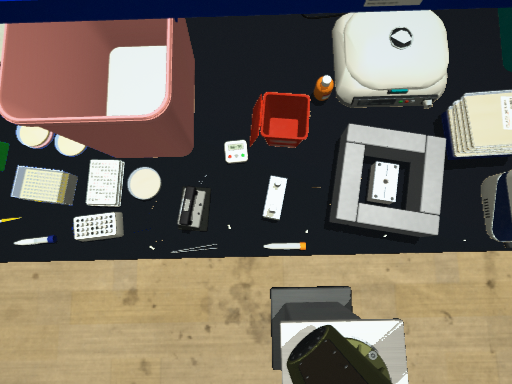

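View pics/scene0.png

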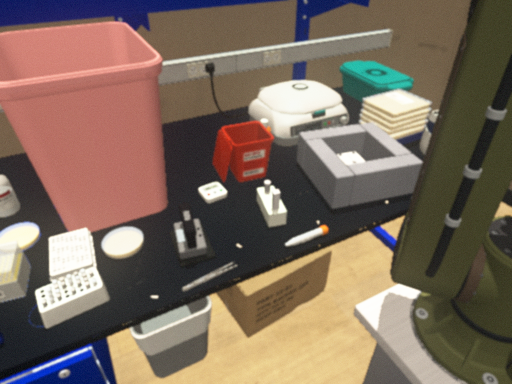

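The top view shows the monitor near (194,208), the rack near (274,197) with two rods, and the stand near (387,181). The scene view shows the rack at (270,207). Next I'll get the geometry from the depth.

```bash
cat > h.py <<'E'
import numpy as np,cv2
from scipy.spatial.transform import Rotation as R
def cam(n,obs=None):
    from rig import bot
    return bot.read_camera(n)
def pose(c,obs=None):
    if "eye" in c: return R.from_quat(c["attitude"]).as_matrix(),np.array(c["eye"])
    T=np.array(c["mount"]);Rt=R.from_quat(obs["tcp_rot"]).as_matrix()
    return Rt@T[:3,:3],Rt@T[:3,3]+obs["position"]
def rays(c,u,v):
    return np.stack([(np.asarray(u)-c["cx"])/c["fx"],-(np.asarray(v)-c["cy"])/c["fy"],-np.ones(np.shape(u))],-1)
def cloud(c,obs=None):
    M,e=pose(c,obs);v,u=np.mgrid[:384,:512];z=c["range_z"]
    return (rays(c,u,v)*z[...,None])@M.T+e
def plane(c,uv,h,obs=None):
    M,e=pose(c,obs);uv=np.atleast_2d(uv).astype(float);d=rays(c,uv[:,0],uv[:,1])@M.T
    return e+d*((h-e[2])/d[:,2])[:,None]
def rect(P):
    r=cv2.minAreaRect(P[:,:2].astype(np.float32)*1000); return np.round(r[0],1),np.round(r[1],1),round(r[2],1)
E
python3 - <<'E'
from h import *
t=dict(np.load('top.npz'));s=dict(np.load('scene.npz'))
P=cloud(t);ok=t["range_z"]>0
def reg(u0,u1,v0,v1,z0,z1,n):
    m=np.zeros(ok.shape,bool);m[v0:v1,u0:u1]=1;m&=ok&(P[...,2]>z0)&(P[...,2]<z1)
    Q=P[m];print(n,len(Q),rect(Q),np.round(np.median(Q,0),4));return Q
print("bench z",np.median(P[215:235,230:260][...,2]))
reg(325,450,115,245,.085,.115,"bricks")
reg(365,405,158,208,.04,.06,"block")
reg(255,295,170,228,.03,.046,"racktop")
reg(255,295,170,228,.06,.075,"src")
reg(255,295,170,228,.076,.1,"blank")
reg(170,220,180,235,.08,.1,"handle")
reg(170,220,180,235,.03,.042,"case")
print('rack z map');print(np.round(P[176:220:2,262:290:2,2]*1000).astype(int))
a=cv2.resize(t["img"][110:245,170:450,::-1],None,fx=2.8,fy=2.8,interpolation=2)
b=cv2.resize(s["img"][110:250,160:430,::-1],None,fx=2,fy=2,interpolation=2)
cv2.imwrite('pics/a.png',a);cv2.imwrite('pics/b.png',b)
E
```

```text
bench z 0.000123026658436165
bricks 6615 (array([ 505.3, -127.4]), array([250.2, 249.9]), 79.2) [ 0.498  -0.1291  0.1002]
block 901 (array([ 505.8, -127.9]), array([ 61.5, 101.6]), 79.3) [ 0.5048 -0.1267  0.0503]
racktop 599 (array([472.8, 162.4]), array([ 44. , 110.2]), 77.3) [0.4723 0.1627 0.0402]
src 40 (array([472.7, 162.3]), array([15.5, 85.8]), 77.1) [0.5044 0.1566 0.069 ]
blank 43 (array([438.3, 170.3]), array([15.6, 15.7]), 76.3) [0.4392 0.1696 0.0897]
handle 387 (array([450.9, 385. ]), array([24.2, 99.5]), 79.1) [0.4501 0.384  0.0892]
case 437 (array([451.1, 384.9]), array([ 60.2, 100.1]), 79.0) [0.4477 0.3697 0.0358]
rack z map
[[ -3   1  -4  -2  -1  39  41  -2   0  -1   0  -2   1   1]
 [  2   3  -2   0  -2  40  40 977  42  41  39  39   3  -3]
 [  1   0  -1   3  39  42  39 977  70  66  41  39  40   1]
 [ -2  -2  -1  -3  41  41  39  72  71  72  39  37  42   1]
 [  3   1 977   2  39  40  42  66  73  69  40  42   2   0]
 [ -3  -2  -1   2  39  37  37  47  54  38  39  40  -2   2]
 [  0   0   1  -1  38  39  42  38  40  40  39  42  -1  -2]
 [  2  -3   0  42  38  40  43  39  40  39  39  39  -1   2]
 [  3  -1  -1  39  42  42  42  42  42  39  40  37   0   2]
 [ -3   0   0  39  39  40  43  42  39  44  42  -3   1   1]
 [  1   0  -2  40  41  42  40  42  41  40  39   1   0   3]
 [  0   2   2  41  40  42  39  39  41  42  41   1  -5   1]
 [  2  -2  41  38  38  39  38  41  42  40  41   1   2   1]
 [  0   0  43  43  42  39  38  40  37  39  40  -1   0   3]
 [ -2   1  40  39  40  40  39  40  42  40  39   3  -1   1]
 [  1  -1  43  43  89  89  87  89  41  39   0   3  -2   1]
 [  2  -3  43  42  89  91  91  40  42  41  -1  -1  -1   0]
 [  0  42  39  39  90  88  88  39  38  38   1   3  -1   2]
 [ -3  41  40  42  48  55  65  42  39  44   0   1   0   0]
 [  4  41  39  42  39  38  40  41  42  42   0   0   1  -2]
 [  1  34  39  40  38  40  42  42  42   2   1  -2   2  -1]
 [  1  -1  -1   2  12  19  32  41  40   1  -2   3  -1  -2]]
```

View pics/a.png

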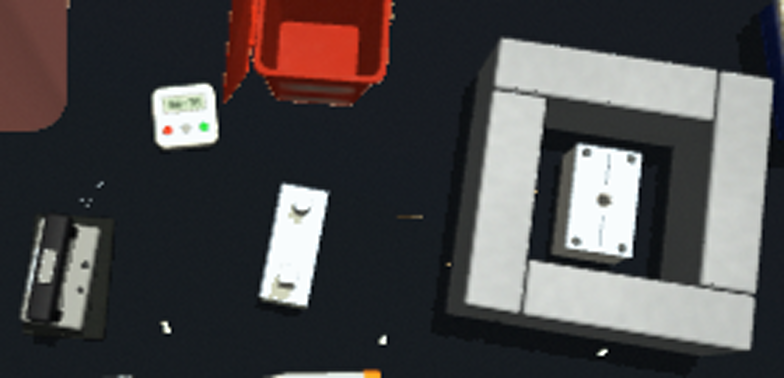

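View pics/b.png

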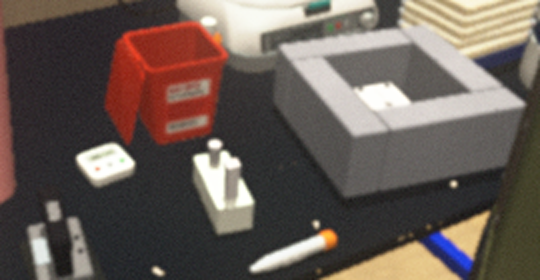

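The enlarged views show the source rod (round head) in the far rack hole, at (300,207) in the crop, and the taller blank in the near one. The block's hole is at (603,200). All the long axes run about -11° from world x. I'll turn the tool 30° and hover over the source rod.

Request:
arm_command(moves=[-1,0,0,0,0,0,10,-1,0,0,0,0,0,10,-1,0,0,0,0,0,10,-1,-1,4.8,0,0,0,0,-1,-1,4.8,0,0,0,0,-1,-1,4.8,0,0,0,0,-1,-1,4.8,0,0,0,0,-1,-1,4.8,0,0,0,0,-1,-1,4.8,0,0,0,0,-1,-1,4.8,0,0,0,0])

```text
time: 1.35
position: [0.3289, -0.2486, 0.245]
tcp_rot: [0.095, 0.995, 0.0, 0.0]
wrist_force: [1.2, -0.1, 0.1]
gripper_width: 0.0854
finger_force: 0.0
```

Request:
arm_command(moves=[-1,-1,4.8,0,0,0,0,-1,-1,4.8,0,0,0,0,-1,-1,4.8,0,0,0,0,-1,-1,4.8,0,0,0,0,-1,-1,4.8,0,0,0,0,-1,-1,4.8,0,0,0,0,-1,-1,4.8,0,0,0,0,-1,-1.5,4.8,0,0,0,0,-1,-1,4.8,0,0,0,0,-1,0,0,0,0,0,0])

```text
time: 2.6
position: [0.5036, 0.1585, 0.2431]
tcp_rot: [0.093, 0.996, -0.001, -0.002]
wrist_force: [-0.4, 0.4, -0.2]
gripper_width: 0.0853
finger_force: 0.0
```

```bash
cat > look.py <<'E'
from h import *
from rig import bot
import sys
o=bot.get_obs();c=bot.read_camera("wrist");np.savez('w.npz',pos=o["position"],rot=o["tcp_rot"],**c)
print({k:np.round(o[k],4) for k in("time","qpos","position","tcp_rot","wrist_force","gripper_width")})
Rt=R.from_quat(o["tcp_rot"]).as_matrix();print("tool x",Rt[:,0].round(3),"y yaw",np.degrees(np.arctan2(Rt[1,1],Rt[0,1])).round(2),"z",Rt[:,2].round(3))
print(np.round(c["mount"],3).tolist(),c["fx"],c["cx"],c["cy"])
if len(sys.argv)>1: cv2.imwrite(f'pics/{sys.argv[1]}.png',c["img"][...,::-1])
E
python3 look.py w1
```

```text
{'time': np.float64(2.6), 'qpos': array([ 6.8570e-01, -1.4890e-01, -1.0040e-01, -9.0000e-04, -1.6231e+00,
       -2.4437e+00]), 'position': array([0.5036, 0.1585, 0.2431]), 'tcp_rot': array([ 0.0935,  0.9956, -0.001 , -0.0016]), 'wrist_force': array([-0.3843,  0.4173, -0.1826]), 'gripper_width': np.float64(0.0853)}
tool x [-0.983  0.186  0.003] y yaw 79.27 z [-0.003 -0.002 -1.   ]
[[-0.001, 0.96, 0.28, 0.071], [1.0, 0.001, 0.0, 0.001], [0.0, 0.28, -0.96, -0.129], [0.0, 0.0, 0.0, 1.0]] 325.6195372630687 256.5150699222767 193.77230567921535
```

View pics/w1.png

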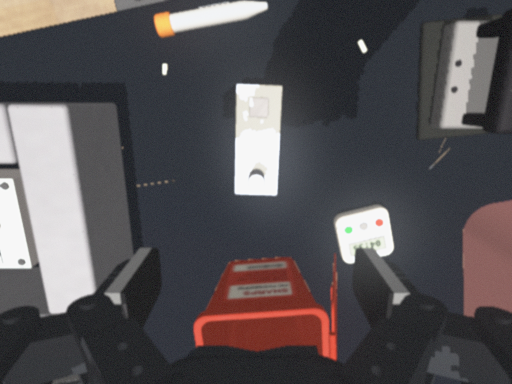

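The wrist view shows the rack at (258,140), with the round source head at (257,175) and the square blank at (258,105). The fingers are at the bottom of the picture. I'll refine the rod position from the wrist depth.

Run:
```python
from h import *
c=dict(np.load('w.npz'));o=dict(position=c["pos"],tcp_rot=c["rot"])
P=cloud(c,o);m=np.zeros((384,512),bool);m[75:205,215:300]=1;m&=c["range_z"]>0
def q(z0,z1,n,m=m):
    Q=P[m&(P[...,2]>z0)&(P[...,2]<z1)];print(n,len(Q),rect(Q),np.round(np.median(Q,0),4),Q[:,:2].min(0).round(4),Q[:,:2].max(0).round(4));return Q
q(.03,.046,"rack")
m2=m.copy();m2[:140]=0;q(.064,.078,"src",m2)
m3=m.copy();m3[140:]=0;q(.084,.1,"blank",m3)
# stand
m4=np.zeros((384,512),bool);m4[90:310,0:130]=1
```

```text
rack 4072 (array([474.6, 164.6]), array([ 44.1, 110.3]), 77.4) [0.4717 0.1652 0.0402] [0.4165 0.1318] [0.5326 0.1973]
src 230 (array([508. , 157.2]), array([15.5, 15.5]), 79.7) [0.5078 0.1573 0.0701] [0.5003 0.1491] [0.5161 0.1651]
blank 374 (array([440.2, 172.3]), array([16. , 15.5]), 78.7) [0.4401 0.1721 0.0902] [0.4313 0.1631] [0.449  0.1814]
```

Request:
arm_command(moves=[-1,-0.46,-0.1,4,0,0,0,-1,0,0,4,0,0,0,-1,0,0,4,0,0,0,-1,0,0,3,0,0,0,-1,0,0,2,0,0,0,-1,0,0,1.5,0,0,0,-1,0,0,0,0,0,0,-1,0,0,0,0,0,0])

```text
time: 3.65
position: [0.5084, 0.1544, 0.0615]
tcp_rot: [0.095, 0.995, 0.0, 0.001]
wrist_force: [0.6, -0.2, 0.8]
gripper_width: 0.0852
finger_force: 0.0
```

Request:
arm_command(moves=[1,0,0,0,0,0,0,1,0,0,0,0,0,0,1,0,0,0,0,0,0,1,0,0,0,0,0,0,1,0,0,0,0,0,0,1,0,0,0,0,0,0,1,0,0,0,0,0,0], grip_force=30)

```text
time: 4.53
position: [0.508, 0.1547, 0.0605]
tcp_rot: [0.095, 0.996, 0.0, 0.0]
wrist_force: [0.5, 3.5, 1.1]
gripper_width: 0.015
finger_force: 29.3
```

Gripped at 15 mm opening. I'll lift and carry the rod over the stand.

Request:
arm_command(moves=[1,0,0,-1,0,0,0,1,0,0,-2,0,0,0,1,0,0,-3,0,0,0,1,0,0,-4,0,0,0,1,0,0,-4,0,0,0,1,0,0,-4.5,0,0,0,1,0,0,0,0,0,0])

```text
time: 5.4
position: [0.509, 0.1539, 0.2504]
tcp_rot: [0.095, 0.995, 0.001, 0.003]
wrist_force: [-0.4, -0.3, -1.2]
gripper_width: 0.015
finger_force: 29.6
```

Request:
arm_command(moves=[1,-0.6,-3,0,0,0,0,1,-0.6,-3.5,0,0,0,0,1,-0.6,-3.5,0,0,0,0,1,-0.6,-3.5,0,0,0,0,1,-0.6,-3.5,0,0,0,0,1,-0.6,-3.5,0,0,0,0,1,-0.6,-3,0,0,0,0,1,-0.6,-2.5,0,0,0,0,1,-0.4,-1.7,0,0,0,0,1,0,0,0,0,0,0])

```text
time: 6.65
position: [0.5063, -0.1284, 0.2448]
tcp_rot: [0.096, 0.995, -0.0, -0.001]
wrist_force: [-0.0, 1.5, -0.1]
gripper_width: 0.015
finger_force: 29.6
```

Request:
arm_command(moves=[1,0,0,0,0,0,0,1,0,0,0,0,0,0,1,0,0,0,0,0,0])

```text
time: 7.02
position: [0.5067, -0.127, 0.2454]
tcp_rot: [0.094, 0.996, 0.0, 0.0]
wrist_force: [0.0, 0.1, -0.8]
gripper_width: 0.0147
finger_force: 29.6
```

```bash
python3 look.py w2
python3 - <<'E'
from h import *
c=dict(np.load('w.npz'));o=dict(position=c["pos"],tcp_rot=c["rot"])
P=cloud(c,o);ok=c["range_z"]>0
def q(z0,z1,n,m=ok):
    Q=P[m&(P[...,2]>z0)&(P[...,2]<z1)];print(n,len(Q),rect(Q));return Q
m=ok&(abs(P[...,0]-.505)<.09)&(abs(P[...,1]+.127)<.09)
q(.042,.058,"block",m&(abs(P[...,0]-.505)<.065)&(abs(P[...,1]+.127)<.05))
E
```

```text
{'time': np.float64(7.025), 'qpos': array([ 1.4010e-01, -1.6730e-01, -1.1300e-01, -1.0000e-04, -1.6251e+00,
       -1.8998e+00]), 'position': array([ 0.5067, -0.127 ,  0.2454]), 'tcp_rot': array([9.430e-02, 9.955e-01, 1.000e-04, 0.000e+00]), 'wrist_force': array([ 0.0322,  0.1278, -0.8344]), 'gripper_width': np.float64(0.0147)}
tool x [-0.982  0.188 -0.   ] y yaw 79.17 z [ 0.  0. -1.]
[[-0.001, 0.96, 0.28, 0.071], [1.0, 0.001, 0.0, 0.001], [0.0, 0.28, -0.96, -0.129], [0.0, 0.0, 0.0, 1.0]] 325.6195372630687 256.5150699222767 193.77230567921535
block 5618 (array([ 507.1, -126. ]), array([60.1, 99.5]), 79.3)
```

View pics/w2.png

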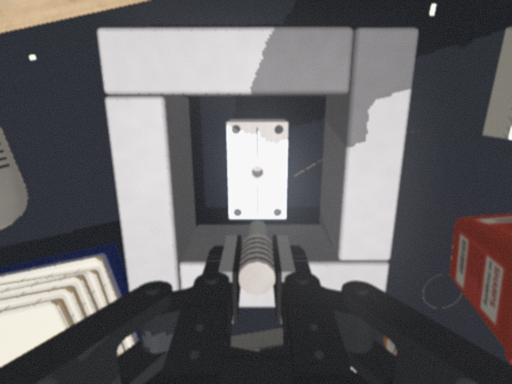

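The view shows the block hole at (257,172) and the held rod at column ~257, rows 222–290. I'll compare the two in tool coordinates.

Run:
```python
from h import *
c=dict(np.load('w.npz'));o=dict(position=c["pos"],tcp_rot=c["rot"])
g=c["img"].mean(2)
w=g[162:183,247:268];m=w<150
n,l,s,ct=cv2.connectedComponentsWithStats(m.astype(np.uint8))
i=1+np.argmax(s[1:,4]);uv=ct[i]+[247,162];print("hole px",uv,s[i])
H=plane(c,uv,.05,o)[0];Rt=R.from_quat(o["tcp_rot"]).as_matrix()
print("hole world",H.round(4),"in tool mm",((H-o["position"])@Rt*1000).round(1))
P=cloud(c,o);L=((P-o["position"])@Rt)*1000
for r in range(218,296,4):
    mm=(c["range_z"][r]>0)&(abs(np.arange(512)-257)<30)&(c["range_z"][r]<.24)
    if mm.sum()>3: k=np.where(mm)[0];print(r,k.min(),k.max(),L[r,mm].min(0).round(1),L[r,mm].max(0).round(1), g[r,238:278:3].astype(int))
```

```text
hole px [256.89655172 173.13793103] [ 6  9  9  5 29]
hole world [ 0.5088 -0.1265  0.05  ] in tool mm [ -2.    0.9 195.4]
222 251 263 [ 3.  -2.7 41.6] [ 4.6  4.2 45.7] [ 55  50  62  62  74 108 114 115 110  76  76  75  70  77]
226 249 265 [ 0.8 -3.8 35.2] [ 4.8  5.2 45.2] [ 90  92  94  92 104 110 113 112 113 107  96  97 100 105]
230 249 266 [-0.4 -3.7 30.1] [ 4.6  5.8 42.1] [ 91  89  92  94 103 110 113 114 111 110 100  98 100  99]
234 249 266 [ 0.5 -3.5 17.5] [ 7.7  5.6 34.4] [ 80  89  88  89 108 121 121 118 114 112  98  97  90  98]
238 228 286 [  4.7 -12.3   4.8] [11.3 13.7 19.5] [ 53  71  94 108  96  87  98  95  95 110 113  90  60  98]
242 228 286 [  3.  -11.9   0.2] [11.5 13.2 18.6] [ 42  62  97 105 103  90  95  92  96 113  96 101  58  85]
246 228 286 [  3.4 -11.7  -3.3] [11.3 13.1 13.2] [ 40  66  94 102 108 104  99 101 108 115  96  96  52  72]
250 228 286 [  3.6 -11.3  -7.6] [11.5 12.7  8.5] [ 42  67  96  93 113 117 117 115 113 109  93 101  51  61]
254 228 286 [  3.9 -11.  -10.9] [11.4 12.4  3.9] [ 42  76  96  85  95 107 120 112 105  87 101  96  48  48]
258 228 286 [  1.9 -10.7 -14
[... 341 characters left out ...]
 [ 56 178 201 204 207 207 208 208 211 210 213 207 102  41]
274 228 286 [  0.9  -9.8 -24.3] [10.2 11.2 -8.3] [103 202 202 204 206 207 206 210 210 213 214 212 165  47]
278 228 286 [ -0.8  -9.6 -31. ] [12.5 10.6 -8.6] [114 202 205 205 203 205 208 209 211 211 212 212 185  51]
282 228 286 [ -2.7  -9.2 -32.8] [12.1 10.3 -8.7] [104 202 206 201 205 207 207 213 209 209 209 207 165  52]
286 228 286 [ -9.6  -8.9 -34.5] [11.6 10.2 -0.7] [ 46 193 204 205 206 206 210 209 210 207 205 204  64  54]
290 228 286 [ -7.1  -8.8 -37.3] [12.   9.9 -7.6] [ 43 211 210 201 207 208 207 206 206 204 210 219  92  54]
294 228 286 [ -8.4  -8.7 -39. ] [11.6  9.8 -8.7] [ 55 218 221 220 216 213 209 213 215 217 219 219 124  54]
```

Request:
arm_command(moves=[1,-0.04,0,3,0,0,0,1,0,0,4,0,0,0,1,0,0,3,0,0,0,1,0,0,2,0,0,0,1,0,0,1,0,0,0,1,0,0,0.6,0,0,0,1,0,0,0.4,0,0,0,1,0,0,0.4,0,0,0,1,0,0,0.4,0,0,0])

```text
time: 8.2
position: [0.5073, -0.1275, 0.0974]
tcp_rot: [0.095, 0.996, 0.0, 0.0]
wrist_force: [-0.1, 0.6, -0.3]
gripper_width: 0.0146
finger_force: 29.6
```

Request:
arm_command(moves=[1,0,0,0.4,0,0,0,1,0,0,0.4,0,0,0,1,0,0,0.4,0,0,0,1,0,0,0.4,0,0,0,1,0,0,0.4,0,0,0,1,0,0,0.2,0,0,0,1,0,0,0,0,0,0])

```text
time: 9.07
position: [0.507, -0.1275, 0.0751]
tcp_rot: [0.095, 0.995, 0.0, -0.0]
wrist_force: [0.2, 0.3, -1.1]
gripper_width: 0.0152
finger_force: 29.6
```

Request:
arm_command(moves=[1,0,0,0.2,0,0,0,1,0,0,0.1,0,0,0,1,0,0,0.1,0,0,0,1,0,0,0.1,0,0,0,1,0,0,0.1,0,0,0,1,0,0,0,0,0,0,1,0,0,0,0,0,0])

```text
time: 9.95
position: [0.5072, -0.1276, 0.0704]
tcp_rot: [0.095, 0.996, -0.0, 0.0]
wrist_force: [-3.4, 1.9, 6.1]
gripper_width: 0.0145
finger_force: 30.2
```

The shoulder has seated at the expected height with a 6 N push. Releasing.

Request:
arm_command(moves=[1,0,0,0.1,0,0,0,1,0,0,0,0,0,0,-0.5,0,0,0,0,0,0,-0.5,0,0,0,0,0,0,-0.5,0,0,0,0,0,0,-0.5,0,0,0,0,0,0,-0.5,0,0,0,0,0,0])

```text
time: 10.82
position: [0.507, -0.1276, 0.0682]
tcp_rot: [0.095, 0.995, 0.0, -0.0]
wrist_force: [0.2, 0.1, 0.2]
gripper_width: 0.0638
finger_force: 0.0
```

Request:
arm_command(moves=[-0.5,0,0,-1,0,0,0,-0.5,0,0,-2,0,0,0,-0.5,0,0,-4,0,0,0,-0.5,0,0,-5,0,0,0,-0.5,0,0,-5,0,0,0,-0.5,0,0,-0.6,0,0,0,-0.5,0,0,0,0,0,0,-0.5,0,0,0,0,0,0,-0.5,0,0,0,0,0,0])

```text
time: 11.95
position: [0.5067, -0.1275, 0.243]
tcp_rot: [0.095, 0.995, -0.0, -0.001]
wrist_force: [-0.5, -0.3, 0.4]
gripper_width: 0.0642
finger_force: 0.0
```

```bash
python3 look.py w3
python3 - <<'E'
from h import *
c=dict(np.load('w.npz'));o=dict(position=c["pos"],tcp_rot=c["rot"])
P=cloud(c,o);ok=c["range_z"]>0
m=ok&(abs(P[...,0]-.507)<.065)&(abs(P[...,1]+.127)<.05);m[215:]=0
for a,b,n in((.042,.058,"block"),(.072,.09,"rod")):
    Q=P[m&(P[...,2]>a)&(P[...,2]<b)];print(n,len(Q),rect(Q),np.median(Q,0).round(4))
E
```

```text
{'time': np.float64(11.95), 'qpos': array([ 1.3880e-01, -1.6540e-01, -1.1550e-01, -3.0000e-04, -1.6229e+00,
       -1.8994e+00]), 'position': array([ 0.5067, -0.1275,  0.243 ]), 'tcp_rot': array([ 9.480e-02,  9.955e-01, -1.000e-04, -1.100e-03]), 'wrist_force': array([-0.4718, -0.2723,  0.4405]), 'gripper_width': np.float64(0.0642)}
tool x [-0.982  0.189  0.002] y yaw 79.12 z [-0.002 -0.    -1.   ]
[[-0.001, 0.96, 0.28, 0.071], [1.0, 0.001, 0.0, 0.001], [0.0, 0.28, -0.96, -0.129], [0.0, 0.0, 0.0, 1.0]] 325.6195372630687 256.5150699222767 193.77230567921535
block 5222 (array([ 504.7, -125.6]), array([60.1, 94.9]), 79.3) [ 0.4992 -0.1244  0.0503]
rod 258 (array([ 507.3, -126.7]), array([16.1, 15.5]), 59.6) [ 0.5066 -0.1267  0.08  ]
```

View pics/w3.png

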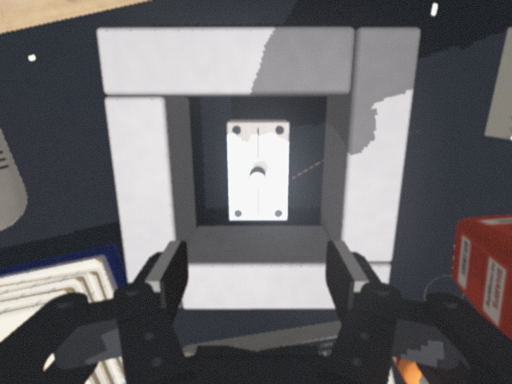

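The rod is seated: its top is at z=0.080, within about 1 mm of the TCP axis. In the picture the head is at (258,172) in the centre of the block. Now to the monitor.

Request:
arm_command(moves=[-0.5,1.37,4.49,0,0,0,0,-0.5,1.37,4.49,0,0,0,0,-0.5,1.37,4.49,0,0,0,0,-0.5,1.37,4.49,0,0,0,0,-0.5,1.37,4.49,0,0,0,0,-0.5,1.37,4.49,0,0,0,0,-0.5,1.37,4.49,0,0,0,0,-0.5,1.37,4.49,0,0,0,0,-0.5,1.37,4.49,0,0,0,0,-0.5,1.37,4.49,0,0,0,0])

```text
time: 13.25
position: [0.4568, 0.3407, 0.2439]
tcp_rot: [0.095, 0.996, -0.0, -0.0]
wrist_force: [1.4, -0.2, -0.6]
gripper_width: 0.0638
finger_force: 0.0
```

Request:
arm_command(moves=[-0.5,1.38,4.5,0,0,0,0,-0.5,0,0,0,0,0,0,-0.5,0,0,0,0,0,0,-0.5,0,0,0,0,0,0])

```text
time: 13.75
position: [0.4525, 0.3852, 0.2446]
tcp_rot: [0.095, 0.995, 0.0, 0.0]
wrist_force: [0.1, -0.2, 0.6]
gripper_width: 0.0637
finger_force: 0.0
```

```bash
python3 look.py w4
python3 - <<'E'
from h import *
c=dict(np.load('w.npz'));o=dict(position=c["pos"],tcp_rot=c["rot"])
P=cloud(c,o);ok=c["range_z"]>0
m=ok&(abs(P[...,0]-.452)<.08)&(abs(P[...,1]-.386)<.065)
for a,b,n in((.028,.042,"case"),(.083,.097,"handle")):
    Q=P[m&(P[...,2]>a)&(P[...,2]<b)];print(n,len(Q),rect(Q),np.median(Q,0).round(4))
E
```

```text
{'time': np.float64(13.75), 'qpos': array([ 1.0423e+00,  2.4400e-02,  6.7400e-02,  1.0000e-04, -1.6134e+00,
       -2.8039e+00]), 'position': array([0.4525, 0.3852, 0.2446]), 'tcp_rot': array([9.520e-02, 9.955e-01, 1.000e-04, 1.000e-04]), 'wrist_force': array([ 0.1203, -0.1584,  0.5675]), 'gripper_width': np.float64(0.0637)}
tool x [-0.982  0.19  -0.   ] y yaw 79.07 z [ 0.  0. -1.]
[[-0.001, 0.96, 0.28, 0.071], [1.0, 0.001, 0.0, 0.001], [0.0, 0.28, -0.96, -0.129], [0.0, 0.0, 0.0, 1.0]] 325.6195372630687 256.5150699222767 193.77230567921535
case 2816 (array([452. , 387.5]), array([60.2, 98.5]), 79.5) [0.4467 0.3896 0.0362]
handle 2779 (array([452.1, 387.4]), array([23.7, 98.2]), 79.4) [0.4486 0.3879 0.0899]
```

View pics/w4.png

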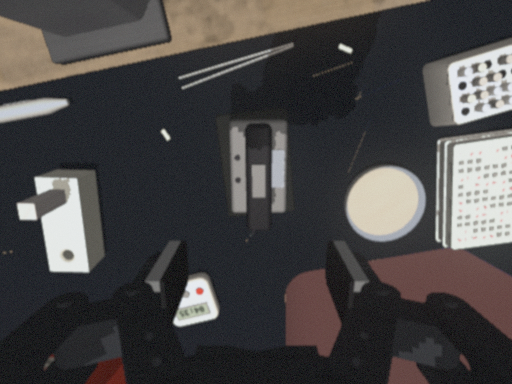

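The monitor handle is at (259,180) in the view, aligned with the jaws. I'll descend and grip.

Request:
arm_command(moves=[-0.5,0,0.08,4,0,0,0,-0.5,0,0,4,0,0,0,-0.5,0,0,3,0,0,0,-0.5,0,0,3,0,0,0,-0.5,0,0,2,0,0,0,-0.5,0,0,1.15,0,0,0,-0.5,0,0,0,0,0,0,-0.5,0,0,0,0,0,0])

```text
time: 14.8
position: [0.4528, 0.3873, 0.0742]
tcp_rot: [0.095, 0.996, 0.001, 0.001]
wrist_force: [-0.3, -0.7, 0.4]
gripper_width: 0.0642
finger_force: 0.0
```

Request:
arm_command(moves=[1,0,0,0,0,0,0,1,0,0,0,0,0,0,1,0,0,0,0,0,0,1,0,0,0,0,0,0,1,0,0,0,0,0,0,1,0,0,0,0,0,0], grip_force=80)

```text
time: 15.55
position: [0.4525, 0.3872, 0.0735]
tcp_rot: [0.095, 0.996, 0.001, 0.0]
wrist_force: [-0.7, 1.1, 4.8]
gripper_width: 0.0231
finger_force: 80.2
```

Request:
arm_command(moves=[1,0,0,-0.5,0,0,0,1,0,0,-1.5,0,0,0,1,0,0,-3,0,0,0,1,0,0,-4,0,0,0,1,0,0,-4,0,0,0,1,0,0,-4,0,0,0,1,0,0,-0.2,0,0,0,1,0,0,0,0,0,0,1,0,0,0,0,0,0,1,0,0,0,0,0,0])

```text
time: 16.8
position: [0.4521, 0.3865, 0.2433]
tcp_rot: [0.095, 0.995, -0.001, -0.001]
wrist_force: [-0.1, 0.7, -5.2]
gripper_width: 0.023
finger_force: 79.3
```

Request:
arm_command(moves=[1,-0.5,-1.6,0,0,0,0,1,-1,-3.3,0,0,0,0,1,-1.2,-3.9,0,0,0,0,1,-1.2,-3.9,0,0,0,0,1,-1.2,-3.9,0,0,0,0,1,-1.2,-3.9,0,0,0,0,1,-1.2,-3.9,0,0,0,0,1,-1.2,-3.9,0,0,0,0,1,-1.2,-3.9,0,0,0,0,1,-1.2,-3.9,0,0,0,0])

```text
time: 18.05
position: [0.4927, 0.0094, 0.2449]
tcp_rot: [0.095, 0.995, 0.0, 0.0]
wrist_force: [0.9, -0.2, -4.2]
gripper_width: 0.0229
finger_force: 79.1
```

Request:
arm_command(moves=[1,-1.2,-3.9,0,0,0,0,1,-1.2,-3.9,0,0,0,0,1,-1,-3.3,0,0,0,0,1,-0.6,-2,0,0,0,0,1,-0.24,-0.26,0,0,0,0,1,0,0,0,0,0,0,1,0,0,0,0,0,0,1,0,0,0,0,0,0])

```text
time: 19.05
position: [0.5096, -0.1272, 0.2449]
tcp_rot: [0.094, 0.996, 0.0, 0.0]
wrist_force: [0.4, 0.1, -5.3]
gripper_width: 0.0228
finger_force: 79.3
```

```bash
cat > chk.py <<'E'
from h import *
from rig import bot
o=bot.get_obs();print(o["position"].round(4),o["tcp_rot"].round(3),o["wrist_force"].round(1))
t=bot.read_camera("top");np.savez('t2.npz',**t);P=cloud(t);ok=t["range_z"]>0
B=P[ok&(abs(P[...,2]-.1)<.012)&(abs(P[...,0]-.505)<.15)&(abs(P[...,1]+.127)<.15)];print("bricks",rect(B))
w=dict(bot.read_camera("wrist"));Pw=cloud(w,o);Rt=R.from_quat(o["tcp_rot"]).as_matrix()
L=(Pw-o["position"])@Rt*1000;k=(w["range_z"]>0)
for a,b,n in((-25,-8,"handle"),(28,48,"case top")):
    Q=L[k&(L[...,2]>a)&(L[...,2]<b)&(abs(L[...,0])<75)&(abs(L[...,1])<(20 if a<0 else 40))]
    if len(Q)>20:
        r=rect(Q/1000);A=np.c_[Q[:,:2],np.ones(len(Q))];f=np.linalg.lstsq(A,Q[:,2],rcond=None)[0]
        print(n,len(Q),r,"z",np.median(Q[:,2]).round(1),"slopes",f[:2].round(3),Q.min(0).round(1),Q.max(0).round(1))
cv2.imwrite('pics/w_m.png',w["img"][...,::-1]);np.savez('w.npz',pos=o["position"],rot=o["tcp_rot"],**w)
E
python3 chk.py
```

```text
[ 0.5096 -0.1272  0.2449] [0.094 0.996 0.    0.   ] [ 0.4  0.1 -5.3]
bricks (array([ 466.6, -119.9]), array([261.1, 154.6]), 83.8)
handle 12835 (array([9.2, 0.5]), array([82.4, 39.2]), 11.4) z -16.5 slopes [ 0.025 -0.003] [-31.4 -19.9 -25. ] [50. 20. -8.]
case top 5701 (array([20. ,  0.4]), array([60.3, 60. ]), 89.8) z 37.5 slopes [ 0.033 -0.008] [-10.1 -29.7  28.3] [50.1 30.5 48. ]
```

View pics/w_m.png

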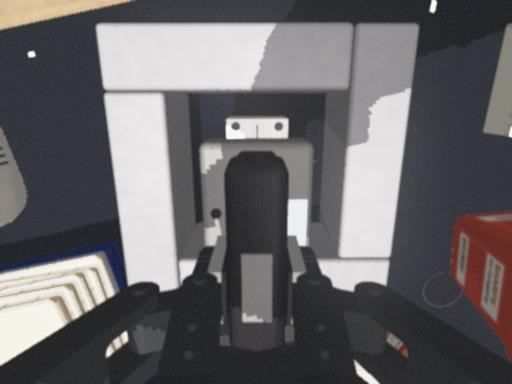

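The monitor is held level, its case centred on the tool axis with the underside 65.5 mm below the TCP, and the block edge shows at (257,128). I'll correct by 2.5 mm and lower it slowly.

Request:
arm_command(moves=[1,0.25,-0.08,0,0,0,0,1,0,0,1,0,0,0,1,0,0,2,0,0,0,1,0,0,2,0,0,0,1,0,0,1.2,0,0,0,1,0,0,0.8,0,0,0,1,0,0,0.5,0,0,0,1,0,0,0.5,0,0,0,1,0,0,0.3,0,0,0,1,0,0,0.3,0,0,0])

```text
time: 20.4
position: [0.5072, -0.1282, 0.1589]
tcp_rot: [0.095, 0.995, 0.0, 0.0]
wrist_force: [0.3, -0.6, -5.3]
gripper_width: 0.0228
finger_force: 79.2
```

Request:
arm_command(moves=[1,0,0,0.1,0,0,0,1,0,0,0,0,0,0,1,0,0,0,0,0,0,1,0,0,0,0,0,0,1,0,0,0,0,0,0,1,0,0,0,0,0,0])

```text
time: 21.15
position: [0.5071, -0.1281, 0.1578]
tcp_rot: [0.095, 0.996, 0.0, -0.0]
wrist_force: [-0.1, -0.2, -4.7]
gripper_width: 0.0227
finger_force: 79.2
```

```bash
python3 chk.py
python3 - <<'E'
from h import *
c=dict(np.load('w.npz'));o=dict(position=c["pos"],tcp_rot=c["rot"])
P=cloud(c,o);k=(c["range_z"]>0)
Q=P[k&(abs(P[...,2]-.12)<.006)&(abs(P[...,0]-.507)<.07)&(abs(P[...,1]+.127)<.045)]
A=np.c_[Q[:,:2],np.ones(len(Q))];print("case world z",np.median(Q[:,2]),np.linalg.lstsq(A,Q[:,2],rcond=None)[0][:2],rect(Q))
E
```

```text
[ 0.5071 -0.1281  0.1578] [ 0.095  0.996  0.    -0.   ] [-0.1 -0.2 -4.7]
bricks (array([ 439.4, -201.8]), array([ 79.3, 148. ]), 78.6)
handle 12838 (array([9.6, 0. ]), array([80.9, 40. ]), 0.3) z -16.6 slopes [ 0.026 -0.   ] [-31. -20. -25.] [50. 20. -8.]
case top 5700 (array([20. ,  0.5]), array([60.2, 60.1]), 89.9) z 37.5 slopes [ 0.032 -0.008] [-10.  -29.7  28.3] [50.1 30.6 48. ]
case world z 0.12032101104323822 [0.02781083 0.00273487] (array([ 487.5, -123.9]), array([60.2, 60. ]), 79.3)
```

```bash
python3 -c "
from rig import bot
print(bot.close_job())"
```

```text
the job is handed in; nothing more can be done
None
```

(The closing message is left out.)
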